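Open the scrap well and scrape the dead parts into it

ROBOT

A 6-joint arm with a two-finger parallel gripper is mounted at the origin on the work surface. World frame = base frame: x ahead of the robot, y to its left, z up, the work surface at z = 0. Lengths are in mm, angles in rad, forces in N, time in s.
With the tool pointing down it reaches from about 300 to 850 mm from the base axis. Payload 4.2 kg.
Tool frame: the origin (TCP) lies at the very end of the fingers, on their centre line; the grasp point (between the pads) lies 19 mm behind it (bot.pinch_z is the distance from the TCP to the grasp point, in mm); z points along the fingers, y is the line along which they close (so a half turn about z gives the same grasp; the last joint's range is limited). The gripper opens to 91 mm and grips with 3 to 60 N. Pads are 32 mm wide; open, the fingers measure 118 mm over their backs; the gripper's body (76 mm by 178 mm) begins 60 mm behind the grasp point.
Start: joints at [-1.177, 0.32, 1.565, -0, 1.257, -0.02], TCP at [231.207, -526.485, 213.976] pointing down, gripper open.
Joint ranges: [-3.11, 3.11], [-0.84, 2.01], [0.21, 2.61], [-1.34, 4.49], [0.05, 2.63], [-2.56, 2.56]. Speed limits (rad/s): [2.57, 2.57, 3.14, 3.14, 3.14, 3.14].

INTERFACE

Orientations are given as a 3x3 rotation matrix whose columns are the frame's x, y, z axes.
In Python, from cell import bot gives the robot as it stands. The module is installed in compiled form; this text tells all that it offers.
- The arm moves only by the tool carry_out, never from a script. Its argument "moves" is a list that holds one entry, the list of rows, each a list of 7 numbers: the shift along the tool's x, y, z in cm, then the turn, a rotation vector about the tool's x, y, z in rad, then the finger opening in cm, from 0 to 9.12. In form: [[[dx, dy, dz, ax, ay, az, jaw], ...]]. A call has 1 to 8 rows; each row shifts and turns the commanded pose from where the row before left it, along the tool's axes as they then stand; what a row does not reach is not made up. A row lasts 1/12 s, in which the tool goes at most 41.7 mm and 7.16 degrees, less where a joint would pass 70% of its speed; a pose out of reach is approached as far as the arm can. A call with a gripper value outside its range is refused whole. The fingers move at their own pace and stop on an object; "force" is the grip in N (left out, the last holds). Time passes only in rows, so rows that do not move let the fingers close. It gives the time, the measured TCP pose, the force, the opening and the grip force at its end, in the units of the state.
- bot.get_state(): the state, without advancing time (a new reading comes with each control period).
- bot.camera(name): name is "side" or "top" or "wrist"; returns (picture, depth): 400x640x3 uint8, blue, green, red; 400x640 float32, mm along the optical axis (not along the pixel's ray), 0 where there is no reading.
- bot.camera_model(name): a dict with "fx", "fy", "cx", "cy" (pixels), "world_to_cam" (4x4, takes a point from world to camera coordinates). Camera axes: x right, y down, z forward; pixel columns grow to the right and rows downward; lengths in mm; the calibration is good to about 2 mm. A picture is of the moment at which its call begins: read the wrist's pose just before it. camera_model takes no time and is no camera call; for the wrist camera it gives the pose at the moment of the call.
- bot.hand_in(): hands the job in; it is judged then, once.
The state is a dict: "time": time; "joints": joint angles; "qd": joint speeds; "tau": joint torques, N m; "tool_pos": TCP position; "orientation": TCP orientation; "ft_force": force on the tool from outside, world axes, zero at the start; "moment": the same for the moment, N m; "width": finger opening in mm; "gripper_force": force on a finger pad.
Only numpy, scipy, OpenCV 4.12 (cv2) and the standard library are available. Lean on these libraries where they do the work, as an engineer would, in place of code of your own. Each camera call takes 0.05 s, during which the arm holds its last target. There are 200 camera calls.

TASK

Lift the flush hatch of the rework unit off its seat and slide it in its channels all the way over the parking deck, so that the scrap well is open, and leave it lying there. Then take the scraper block and push the three dead components off the blue plate into the well, touching them only with the scraper and not with the fingers, and stand the scraper upright on the plate again. Leave the bottle, the spool and the screwdriver where they are.

Things in the scene. Friction and masses are not known exactly. Their poses are not given: they have to be found in the camera images.
- unit: Fixed grey bench unit, a low block 124 mm in x by 384 in y, z up; origin on the bench under the centre of its scrap well. In a row along its y axis: the blue plate (y -215 to -50 mm), the well closed by the hatch (y -50 to 50), the parking deck (y 50 to 155). Steel-lipped channels run along both x sides of well and deck.
- plate_mid (a point): Middle of the blue plate's top, 50 mm above the bench, at y -132 in the unit; axes as the unit. Plate 86 mm in x by 165 in y, flat, with rims 8 mm high along both x sides and at the -y end; at its +y end it drops straight into the well once that is open.
- well_mouth (a point): Middle of the well's mouth at plate height, 50 mm above the bench, at y 0 in the unit; axes as the unit. Clear mouth 92 mm in x by 100 in y, well floor 45 below. The hatch's seat is a ledge 6 below this point along both x sides. Channel walls' inner faces at x +-54; lips overhang to x +-46, their underside 16 and top 20 above this point.
- deck_stop (a point): Middle of the stop's foot at the +y end of the parking deck, 50 mm above the bench, at y 155 in the unit; axes as the unit. The bare deck runs level from here to the well's edge at y 50; the stop is 16 mm high.
- hatch_bar (a point): Centre of the handle bar of the loose aluminium hatch (about 0.3 kg): plate 104 (x) by 96 (y) by 6 mm, flush in its recess, edges under the lips. Bar 70 along x, 12 thick in y, 14 high, on two end posts, 30 above the plate's top. Bar is at unit y 0, height 80. It must rise over 6 mm to slide to +y; lips stop it at 16. On the deck the bar's height is 86, and at the stop its y is 107.
- scraper_mid (a point): Centre, half-way up, of the loose grey plastic scraper block (about 0.12 kg, 68 mm high), standing at the -y end of the blue plate: foot 76 (x) by 24 (y) by 18 mm high, and on it a grip rib 50 (x) by 16 (y) by 50 mm high. The point is 34 mm above its underside, axes those of the block, z up.
- choke: Dead component, loose grey square block 17 x 17 x 9 mm, 13 g, on the blue plate between scraper and well. Origin at the centre of its underside.
- relay: Dead component, loose black block 20 x 15 x 11 mm, 12 g, on the blue plate between scraper and well. Origin at the centre of its underside.
- heatsink: Dead component, loose finned aluminium block 16 x 16 x 10 mm, 11 g, on the blue plate between scraper and well. Origin at the centre of its underside.
- flux_bottle_mid (a point): Bystander: white bottle with black cap, 40 mm across, 85 high, standing on the bench beyond the unit; point half-way up.
- spool_mid (a point): Bystander: bare metal spool, 56 mm across, 36 high, standing on the bench beyond the unit; point half-way up.
- driver_grip (a point): Bystander: screwdriver, 150 mm long, lying on the bench on the robot's side of the unit; point on its handle.
Not all that is in view belongs to the job. There is more than one size of the part that bears scraper_mid; the job needs the largest.

How it is judged (in metres and radians):
On the way, in this order (a step that is already met when the one before it is completed fails the run):
1. the hatch is slid open over the parking deck (y of hatch_bar in the frame of unit between 0.085 and 0.115 m and x of hatch_bar in the frame of unit between -0.01 and 0.01 m), for 0.2 s.
2. all three dead components are in the well (x of choke in the frame of unit between -0.054 and 0.054 m and y of choke in the frame of unit between -0.052 and 0.052 m and z of each of choke, relay, heatsink in the frame of unit below 0.038 m and x of relay in the frame of unit between -0.054 and 0.054 m and y of relay in the frame of unit between -0.052 and 0.052 m and x of heatsink in the frame of unit between -0.054 and 0.054 m and y of heatsink in the frame of unit between -0.052 and 0.052 m), for 0.2 s.
At the end, for the whole second after the job is handed in: The hatch lies flat on the parking deck in its channels, within about 20 mm of the stop; the three dead components lie in the well, below the ledge; the scraper stands upright on the blue plate, wholly or nearly behind the well's edge (all of step 1 and all of step 2 and z of hatch_bar in the frame of unit between 0.081 and 0.091 m and angle between hatch_bar's own z axis and vertical below 0.06 rad and y of scraper_mid in the frame of unit between -0.21 and -0.055 m and x of scraper_mid in the frame of unit between -0.034 and 0.034 m and z of scraper_mid in the frame of unit between 0.08 and 0.088 m and angle between scraper_mid's own z axis and vertical below 0.1 rad); the robot touches nothing.
It fails at once if a finger touches a dead component (contact force between the fingers and choke above 0.5 N or contact force between the fingers and relay above 0.5 N or contact force between the fingers and heatsink above 0.5 N).
It fails at once if bottle, spool or screwdriver moved by more than 30 mm (distance of any of flux_bottle_mid, spool_mid, driver_grip from where it was at the start of the episode above 0.03 m).
It also fails if it takes over 54 s, if anything falls off the work surface, if the arm or the gripper's body presses on something with over 40 N, if the wrist force passes 120 N, or if a joint passes its speed limit or range.

## Working session

There is one attempt and no reset: what is moved stays moved. The work goes in short steps, Python scripts to look and compute and a tool call to move; the robot and the scene stay as the last step left them, time stands still between calls to the robot, and variables do not carry over. Pictures are saved under pics/ and viewed, at most 10 in all, crops included, and the job is handed in when it is done.

Besides the shell and the picture viewer there is one more tool, called after "Call:" as name(argument=value, ...), one argument or row to a line, values as JSON. carry_out: Moves the arm, as the interface text tells. Its arguments: {"type":"object","properties":{"moves":{"type":"array"},"force":{"type":"number"}},"required":["moves"]}

```bash
mkdir -p pics
cat > h.py <<'E'
from cell import bot
import numpy as np, cv2
def snap(n,f):
    m=bot.camera_model(n); p,d=bot.camera(n); cv2.imwrite(f'pics/{f}.png',p); np.savez(f'pics/{f}.npz',p=p,d=d,T=m['world_to_cam'],k=[m['fx'],m['fy'],m['cx'],m['cy']])
def pt(f,u,v,z=None):
    a=np.load(f'pics/{f}.npz'); fx,fy,cx,cy=a['k']; C=np.linalg.inv(a['T'])
    r=np.array([(u-cx)/fx,(v-cy)/fy,1])
    if z is None:
        w=a['d'][v-1:v+2,u-1:u+2]; s=np.median(w[w>0]) if (w>0).any() else 0
    else: s=(z-C[2,3])/(C[:3,:3]@r)[2]
    return (C[:3,:3]@r*s+C[:3,3]).round(1)
E
python3 - <<'E'
from h import *
s=bot.get_state(); print(s['time'],s['tool_pos'],np.round(s['orientation'],3),s['width'],bot.pinch_z)
snap('top','top0'); snap('side','side0')
E
```

```text
0.0 [ 231.02927135 -525.99168508  213.12568601] [[ 0.916  0.402 -0.001]
 [ 0.402 -0.916  0.002]
 [ 0.    -0.002 -1.   ]] 91.08755941860883 18.8
```

View pics/top0.png

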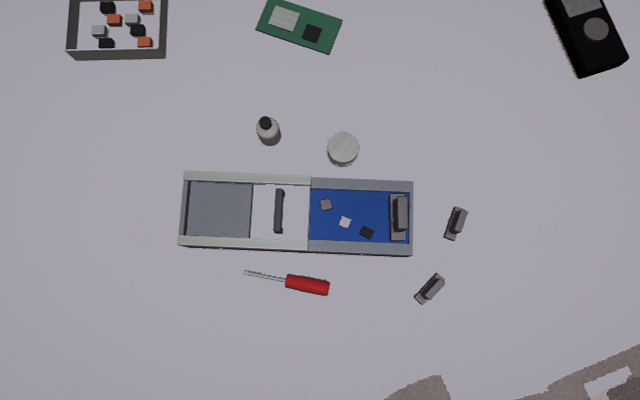

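View pics/side0.png

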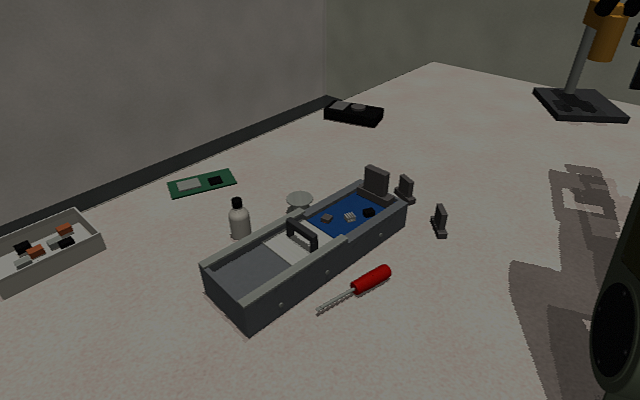

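Top view: the unit spans pixels (180–413, 170–255), with the hatch bar at about (279,211), the scraper at (399,216), and the components at (326,204), (345,222) and (366,232). The two smaller scrapers lie outside the unit at (455,223) and (429,289).

Run:
```python
from h import *
a=cv2.imread('pics/top0.png')[160:265,170:425]; cv2.imwrite('pics/c0.png',cv2.resize(a,None,fx=3.1,fy=3.1,interpolation=cv2.INTER_CUBIC))
for n,u,v in [('bar',279,211),('bar top end',280,195),('bar low end',279,228),('scr',403,213),('choke',326,204),('hs',345,222),('rel',366,232),('plate',330,225),('deck',220,210),('rimtl',185,176),('rim bl',183,242),('rim tr',409,185),('rim br',409,248),('bottle',265,123),('spool',343,143)]: print(n,pt('top0',u,v))
```

```text
bar [558.5 110.2  86.4]
bar top end [584.4 108.5  87. ]
bar low end [531.1 110.2  87.1]
scr [547.5 -82.6 118. ]
choke [572.8  34.6  58.5]
hs [542.8   3.6  52.6]
rel [524.7 -30.   61.7]
plate [538.6  28.6  49.6]
deck [567.3 213.3  49.8]
rimtl [622.5 268.2  70. ]
rim bl [512.9 268.1  70.2]
rim tr [ 602.3 -104.4   58.6]
rim br [497.6 -99.4  58.8]
bottle [706.4 133.2  85. ]
spool [683.6   2.8  35.6]
```

View pics/c0.png

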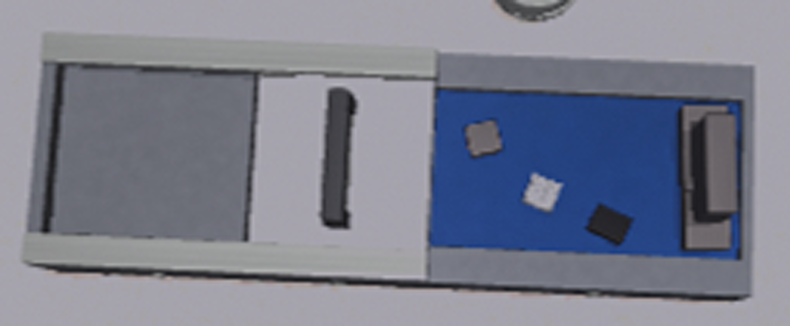

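```bash
cat >> h.py <<'E'
def cloud(f):
    a=np.load(f'pics/{f}.npz'); fx,fy,cx,cy=a['k']; C=np.linalg.inv(a['T']); v,u=np.mgrid[0:400,0:640]; d=a['d']
    P=np.stack([(u-cx)/fx*d,(v-cy)/fy*d,d],-1)@C[:3,:3].T+C[:3,3]; P[d<=0]=np.nan; return P,a['p']
E
python3 - <<'E'
from h import *
P,_=cloud('top0'); Z=P[...,2]
R=(P[...,0]>450)&(P[...,0]<660)&(P[...,1]>-160)&(P[...,1]<320)
def rect(lo,hi,M=R):
    m=M&(Z>lo)&(Z<hi); q=P[m][:,:2].astype(np.float32); return cv2.minAreaRect(q),len(q)
print('unit',rect(44,75)); print('lips',rect(67,73))
print('bar',rect(80,92,R&(P[...,1]>0)),'scr top',rect(112,125),)
sc=R&(P[...,1]<-40); print('foot',rect(65,71,sc))
print('comps',)
m=(R&(Z>54)&(Z<64)&(P[...,1]<60)).astype(np.uint8)
n,l,s,c=cv2.connectedComponentsWithStats(m)
for i in range(1,n):
    if s[i,4]>8: q=P[l==i]; print(s[i,4],np.nanmean(q,0).round(1),np.nanmin(q,0).round(),np.nanmax(q,0).round())
E
```

```text
unit (((559.667724609375, 82.89774322509766), (384.70904541015625, 124.47844696044922), 86.51768493652344), 16552)
lips (((560.0348510742188, 90.09590148925781), (369.64013671875, 124.37696838378906), 86.4769515991211), 2791)
bar (((561.5255126953125, 111.57891845703125), (12.324544906616211, 69.9942855834961), 86.4334716796875), 340) scr top (((548.7047729492188, -82.21692657470703), (16.416461944580078, 48.32231521606445), 88.79051971435547), 348)
foot (((548.8732299804688, -81.7414779663086), (23.29386329650879, 74.54332733154297), 88.95091247558594), 274)
comps
2576 [552.2 -31.5  58.1] [ 486. -112.   54.] [619.  59.  63.]
106 [572.7  34.6  58.9] [564.  26.  55.] [582.  43.  63.]
30 [548.2 -70.5  59.1] [525. -71.  55.] [572. -70.  64.]
55 [542.8   4.2  59.2] [534.  -6.  54.] [552.  14.  63.]
115 [524.9 -31.1  61. ] [515. -42.  54.] [535. -20.  64.]
15 [511.3 -80.8  56.1] [511. -92.  54.] [513. -70.  58.]
```

Call:
carry_out(
  moves=[
    [[0,0,0,0,0,0.1187,4],[0,0,0,0,0,0.1187,4],[0,0,0,0,0,0.1187,4],[0,0,0,0,0,0.1187,4],[1.61,-3.64,0,0,0,0,4],[1.61,-3.64,0,0,0,0,4],[1.61,-3.64,0,0,0,0,4],[1.61,-3.64,0,0,0,0,4]],
  ],
  force=40,
)

```text
time: 0.77
tool_pos: [304.5, -383.4, 213.5]
orientation: [[0.998, -0.062, -0.0], [-0.062, -0.998, 0.001], [-0.0, -0.001, -1.0]]
ft_force: [0.3, 0.5, 0.0]
width: 41.6
gripper_force: 0.0
```

Call:
carry_out(
  moves=[
    [[1.61,-3.64,0,0,0,0,4],[1.61,-3.64,0,0,0,0,4],[1.61,-3.64,0,0,0,0,4],[1.61,-3.64,0,0,0,0,4],[1.61,-3.64,0,0,0,0,4],[1.61,-3.64,0,0,0,0,4],[1.61,-3.64,0,0,0,0,4],[1.61,-3.64,0,0,0,0,4]],
  ],
)

```text
time: 1.43
tool_pos: [450.9, -100.3, 213.8]
orientation: [[0.998, -0.061, -0.0], [-0.061, -0.998, -0.0], [-0.0, 0.0, -1.0]]
ft_force: [1.4, -1.0, -1.2]
width: 40.0
gripper_force: 0.0
```

Call:
carry_out(
  moves=[
    [[1.61,-3.64,0,0,0,0,4],[1.61,-3.64,0,0,0,0,4],[1.61,-3.64,0,0,0,0,4],[1.61,-3.64,0,0,0,0,4],[1.61,-3.64,0,0,0,0,4],[1.61,-3.64,0,0,0,0,4],[0,0,0,0,0,0,4],[0,0,0,0,0,0,4]],
  ],
)

```text
time: 2.1
tool_pos: [560.5, 111.4, 212.9]
orientation: [[0.998, -0.058, -0.002], [-0.058, -0.998, -0.001], [-0.002, 0.001, -1.0]]
ft_force: [-0.7, -0.0, -0.5]
width: 40.1
gripper_force: 0.0
```

```bash
cat >> h.py <<'E'
def rel(*xyz):
    s=bot.get_state(); print('t',s['time'],'tcp',s['tool_pos'].round(1) if hasattr(s['tool_pos'],'round') else s['tool_pos'],'f',np.round(s['ft_force'],1),'w',round(s['width'],1),round(s['gripper_force'],1))
    R=np.array(s['orientation']); print(R.round(3).tolist())
    if xyz: print('shift cm',(R.T@(np.array(xyz)-s['tool_pos'])/10).round(2))
E
python3 - <<'E'
from h import *
rel(561.5,111.6,62); snap('wrist','w1')
P,_=cloud('w1'); Z=P[...,2]
m=(Z>78)&(Z<95)&(abs(P[...,0]-560)<60)&(abs(P[...,1]-111)<30)
print('bar',m.sum(),cv2.minAreaRect(P[m][:,:2].astype(np.float32)),np.nanmedian(Z[m]))
E
```

```text
t 2.1 tcp [560.5 111.4 212.9] f [-0.7 -0.  -0.5] w 40.1 0.0
[[0.998, -0.058, -0.002], [-0.058, -0.998, -0.001], [-0.002, 0.001, -1.0]]
shift cm [ 0.12 -0.04 15.09]
bar 844 ((564.4476928710938, 111.03095245361328), (11.039865493774414, 69.6723403930664), 86.84746551513672) 86.63247737787285
```

View pics/w1.png

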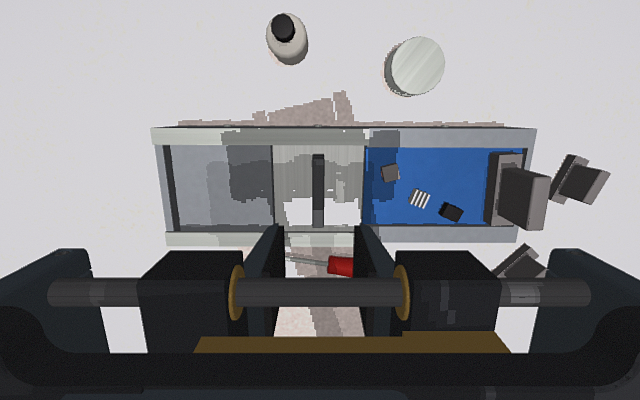

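The wrist view shows the bar at (319,190), midway between the fingers in y and within 3 mm of the top-camera estimate. I'm lowering now.

Call:
carry_out(
  moves=[
    [[0.2,0,3.5,0,0,0,4],[0,0,3.5,0,0,0,4],[0,0,3.5,0,0,0,4],[0,0,2.5,0,0,0,4],[0,0,2.0,0,0,0,4],[0,0,0,0,0,0,1],[0,0,0,0,0,0,0.8],[0,0,0,0,0,0,0.8]],
  ],
  force=40,
)

```text
time: 2.82
tool_pos: [563.2, 109.0, 65.4]
orientation: [[0.998, -0.062, 0.002], [-0.062, -0.998, 0.0], [0.002, -0.0, -1.0]]
ft_force: [-0.3, -0.6, 0.5]
width: 23.0
gripper_force: 0.0
```

Call:
carry_out(
  moves=[
    [[0,0,0,0,0,0,0.8],[0,0,0,0,0,0,0.8],[0,0,-0.3,0,0,0,0.8],[0,0,-0.3,0,0,0,0.8],[0,0,-0.3,0,0,0,0.8],[0,0,-0.2,0,0,0,0.8],[0,0,0,0,0,0,0.8],[0,0,0,0,0,0,0.8]],
  ],
)

```text
time: 3.48
tool_pos: [562.4, 110.3, 75.3]
orientation: [[0.998, -0.061, 0.0], [-0.061, -0.998, 0.001], [0.0, -0.001, -1.0]]
ft_force: [-0.0, 4.3, -1.7]
width: 11.5
gripper_force: 40.0
```

Call:
carry_out(
  moves=[
    [[0,-0.8,0,0,0,0,0.8],[0,-1.6,0,0,0,0,0.8],[0,-1.6,0,0,0,0,0.8],[0,-1.6,0,0,0,0,0.8],[0,-1.6,0,0,0,0,0.8],[0,-1.6,0,0,0,0,0.8],[0,-1.0,0,0,0,0,0.8],[0,-0.5,0,0,0,0,0.8]],
  ],
)

```text
time: 4.15
tool_pos: [568.8, 213.8, 74.7]
orientation: [[0.998, -0.06, 0.0], [-0.06, -0.998, -0.001], [0.0, 0.001, -1.0]]
ft_force: [0.5, -0.6, -2.1]
width: 11.5
gripper_force: 40.0
```

Call:
carry_out(
  moves=[
    [[0,0,0,0,0,0,0.8],[0,0,0.2,0,0,0,0.8],[0,0,0.2,0,0,0,0.8],[0,0,0,0,0,0,0.8]],
  ],
)

```text
time: 4.48
tool_pos: [568.7, 212.0, 72.0]
orientation: [[0.998, -0.062, 0.0], [-0.062, -0.998, 0.0], [0.0, -0.0, -1.0]]
ft_force: [-2.0, 0.8, 3.0]
width: 11.5
gripper_force: 40.0
```

Run:
```python
from h import *
rel()
snap('side','s2')
a=cv2.imread('pics/s2.png')[140:345,180:430]; cv2.imwrite('pics/s2c.png',cv2.resize(a,None,fx=2.8,fy=2.8))
```

```text
t 4.4833 tcp [568.7 212.   72. ] f [-2.   0.8  3. ] w 11.5 40.0
[[0.998, -0.062, 0.0], [-0.062, -0.998, 0.0], [0.0, -0.0, -1.0]]
```

View pics/s2c.png

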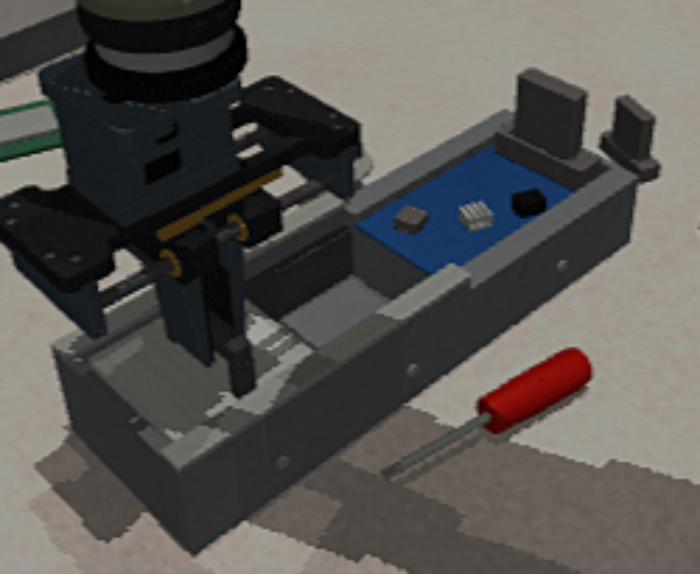

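The well is open, with its floor visible at about (340,300). The hatch lies on the deck under the gripper, and the plate with the components and scraper is untouched. I'll release and move to the scraper.

Call:
carry_out(
  moves=[
    [[0,0,0,0,0,0,4],[0,0,0,0,0,0,4],[0,0,0,0,0,0,4],[0,0,-2,0,0,0,4],[0,0,-3.5,0,0,0,4],[0,0,-3.5,0,0,0,4],[0,3.7,0,0,0,-0.042,4],[0,3.7,0,0,0,0,4]],
  ],
)

```text
time: 5.2
tool_pos: [567.3, 139.3, 163.4]
orientation: [[1.0, -0.014, 0.006], [-0.014, -1.0, 0.001], [0.006, -0.001, -1.0]]
ft_force: [0.6, -0.6, -0.5]
width: 39.9
gripper_force: 0.0
```

Call:
carry_out(
  moves=[
    [[0,3.7,0,0,0,0,4],[0,3.7,0,0,0,0,4],[0,3.7,0,0,0,0,4],[0,3.7,0,0,0,0,4],[0,3.7,0,0,0,0,4],[0,3.5,0,0,0,0,4],[0,0,0,0,0,0,4],[0,0,0,0,0,0,4]],
  ],
)

```text
time: 5.87
tool_pos: [561.4, -83.1, 160.7]
orientation: [[1.0, -0.023, -0.0], [-0.023, -1.0, 0.0], [-0.0, -0.0, -1.0]]
ft_force: [-0.5, -0.9, 0.3]
width: 39.8
gripper_force: 0.0
```

Run:
```python
from h import *
rel(548.8,-82,80)
for c in ('top','wrist'):
    snap(c,c+'3'); P,_=cloud(c+'3'); Z=P[...,2]
    for lo,hi in((112,124),(64,72)):
        m=(Z>lo)&(Z<hi)&(abs(P[...,0]-550)<42)&(abs(P[...,1]+82)<25)
        if m.sum()>10: print(c,lo,m.sum(),cv2.minAreaRect(P[m][:,:2].astype(np.float32)),np.nanmedian(Z[m]))
    m=(Z>80)&(Z<95)&(abs(P[...,0]-568)<50)&(abs(P[...,1]-215)<20)
    if m.sum()>10: print(c,'bar',cv2.minAreaRect(P[m][:,:2].astype(np.float32)),np.nanmedian(Z[m]))
```

```text
t 5.8667 tcp [561.4 -83.1 160.7] f [-0.5 -0.9  0.3] w 39.8 0.0
[[1.0, -0.023, -0.0], [-0.023, -1.0, 0.0], [-0.0, -0.0, -1.0]]
shift cm [-1.26 -0.08  8.07]
top 64 52 ((527.68310546875, -71.7227554321289), (3.7937605381011963, 31.052093505859375), 87.01643371582031) 67.82075450204428
top bar ((566.2845458984375, 211.5750274658203), (13.121613502502441, 69.4965591430664), 86.11329650878906) 92.47835560671069
wrist 112 1404 ((551.8004150390625, -83.245849609375), (15.95810604095459, 50.32993698120117), 89.21867370605469) 117.66511798550762
wrist 64 820 ((551.574462890625, -82.82220458984375), (23.757524490356445, 76.51207733154297), 89.45207977294922) 67.701254690448
```

View pics/wrist3.png

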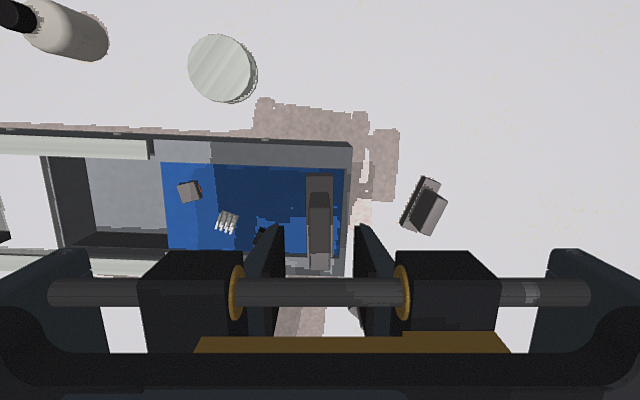

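The wrist view shows the scraper rib at about (320,225), between the fingers and parallel to them. An 11 mm shift in -x is needed, then I'll lower.

Call:
carry_out(
  moves=[
    [[-1.1,0,2.5,0,0,0,4],[0,0,2.5,0,0,0,4],[0,0,2.0,0,0,0,4],[0,0,1.0,0,0,0,4],[0,0,0,0,0,0,1.2],[0,0,0,0,0,0,1.2],[0,0,0,0,0,0,1.2],[0,0,0,0,0,0,1.2]],
  ],
  force=40,
)

```text
time: 6.63
tool_pos: [551.7, -81.1, 82.3]
orientation: [[1.0, -0.018, 0.003], [-0.018, -1.0, -0.001], [0.003, 0.001, -1.0]]
ft_force: [-0.4, -1.0, -0.5]
width: 16.3
gripper_force: 2.4
```

Run:
```python
from h import *
rel()
```

```text
t 6.6333 tcp [551.7 -81.1  82.3] f [-0.4 -1.  -0.5] w 16.3 2.4
[[1.0, -0.018, 0.003], [-0.018, -1.0, -0.001], [0.003, 0.001, -1.0]]
```

Call:
carry_out(
  moves=[
    [[0,0,0,0,0,0,1.2],[0,0,0,0,0,0,1.2],[-0.1,0,-0.1,0,0,0.02,1.2],[-0.1,0,0,0,0,0.022,1.2],[0,-0.6,0,0,0,0,1.2],[0,-1.0,0,0,0,0,1.2],[0,-1.0,0,0,0,0,1.2],[0,-1.0,0,0,0,0,1.2]],
  ],
)

```text
time: 7.3
tool_pos: [551.1, -44.3, 82.3]
orientation: [[0.998, -0.061, 0.001], [-0.061, -0.998, -0.001], [0.001, 0.0, -1.0]]
ft_force: [0.1, -3.2, 3.8]
width: 15.9
gripper_force: 40.0
```

Call:
carry_out(
  moves=[
    [[0,-1.0,0,0,0,0,1.2],[0,-1.0,0,0,0,0,1.2],[0,-1.0,0,0,0,0,1.2],[0,-1.0,0,0,0,0,1.2],[0,-1.0,0,0,0,0,1.2],[0,-0.5,0,0,0,0,1.2],[0,0,0,0,0,0,1.2]],
  ],
)

```text
time: 7.88
tool_pos: [554.5, 11.8, 82.3]
orientation: [[0.998, -0.06, 0.001], [-0.06, -0.998, 0.001], [0.001, -0.001, -1.0]]
ft_force: [-0.3, 1.4, 5.4]
width: 15.9
gripper_force: 40.0
```

Run:
```python
from h import *
rel()
snap('side','s4')
a=cv2.imread('pics/s4.png')[140:345,180:430]; cv2.imwrite('pics/s4c.png',cv2.resize(a,None,fx=2.8,fy=2.8))
```

```text
t 7.8833 tcp [554.5  11.8  82.3] f [-0.3  1.4  5.4] w 15.9 40.0
[[0.998, -0.06, 0.001], [-0.06, -0.998, 0.001], [0.001, -0.001, -1.0]]
```

View pics/s4c.png

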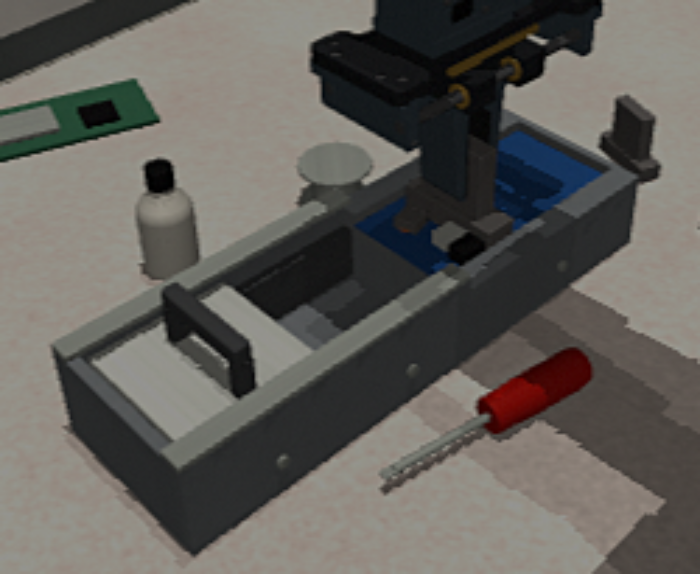

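The hatch lies parked. The scraper is mid-plate, pushing all three parts, with the relay at (465,248), the heatsink at (448,235) and the choke at (408,218). I'll continue over the edge.

Call:
carry_out(
  moves=[
    [[0,-0.8,0,0,0,0,1.2],[0,-0.8,0,0,0,0,1.2],[0,-0.8,0,0,0,0,1.2],[0,-0.8,0,0,0,0,1.2],[0,-0.8,0,0,0,0,1.2],[0,-0.8,0,0,0,0,1.2],[0,-0.2,0,0,0,0,1.2],[0,0,0,0,0,0,1.2]],
  ],
)

```text
time: 8.6
tool_pos: [557.4, 61.3, 82.3]
orientation: [[0.998, -0.06, 0.001], [-0.06, -0.998, 0.001], [0.001, -0.001, -1.0]]
ft_force: [0.1, -0.6, 4.8]
width: 15.7
gripper_force: 40.0
```

Run:
```python
from h import *
rel()
snap('side','s5')
a=cv2.imread('pics/s5.png')[140:345,180:430]; cv2.imwrite('pics/s5c.png',cv2.resize(a,None,fx=2.8,fy=2.8))
```

```text
t 8.6 tcp [557.4  61.3  82.3] f [ 0.1 -0.6  4.8] w 15.7 40.0
[[0.998, -0.06, 0.001], [-0.06, -0.998, 0.001], [0.001, -0.001, -1.0]]
```

View pics/s5c.png

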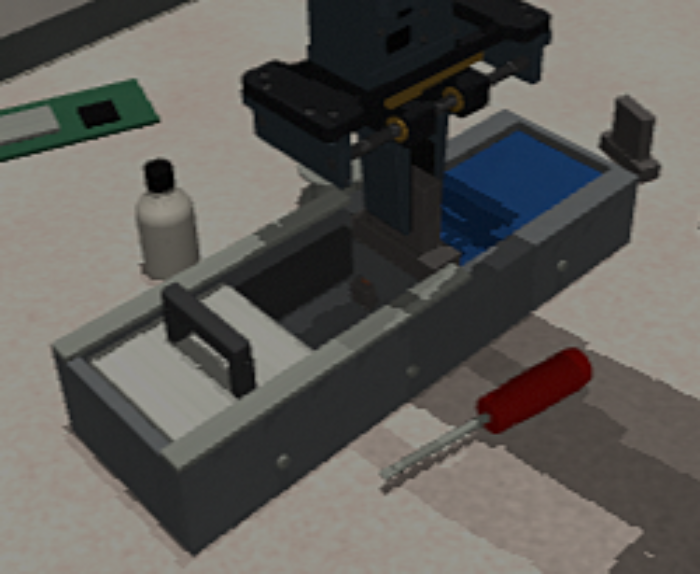

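The choke is visible on the well floor at (365,290), and no parts remain on the plate. I'll pull the scraper back, release and check.

Call:
carry_out(
  moves=[
    [[0,1.0,0,0,0,0,1.2],[0,1.0,0,0,0,0,1.2],[0,1.0,0,0,0,0,1.2],[0,0.6,0,0,0,0,1.2],[0,0,0,0,0,0,1.2],[0,0,0,0,0,0,4],[0,0,0,0,0,0,4],[0,0,0,0,0,0,4]],
  ],
)

```text
time: 9.32
tool_pos: [554.2, 24.4, 81.2]
orientation: [[0.998, -0.061, -0.002], [-0.061, -0.998, 0.0], [-0.002, -0.0, -1.0]]
ft_force: [-0.2, -0.3, 0.6]
width: 32.4
gripper_force: 0.0
```

Call:
carry_out(
  moves=[
    [[0,0,-1.5,0,0,0,4],[0,0,-3,0,0,0,4],[0,0,-3.5,0,0,0,4],[-4,0,-1,0,0,0,4],[-4,0,0,0,0,0,4],[-4,0,0,0,0,0,4],[-4,0,0,0,0,0,4],[0,0,0,0,0,0,4]],
  ],
)

```text
time: 9.98
tool_pos: [385.8, 33.8, 170.3]
orientation: [[0.998, -0.06, -0.01], [-0.06, -0.998, 0.0], [-0.01, 0.001, -1.0]]
ft_force: [-1.0, -0.7, -0.5]
width: 40.1
gripper_force: 0.0
```

Run:
```python
from h import *
rel(); snap('top','t6'); snap('wrist','w6')
P,_=cloud('t6'); Z=P[...,2]
c,s=.9981,-.061
U=np.stack([(P[...,0]-561.5)*c+(P[...,1]-111.6)*s,-(P[...,0]-561.5)*s+(P[...,1]-111.6)*c],-1)
def r(n,m): print(n,m.sum(),cv2.minAreaRect(U[m].astype(np.float32)) if m.sum()>4 else '',np.nanmedian(Z[m]) if m.any() else '')
r('bar',(Z>88)&(Z<97)&(abs(U[...,0])<45)&(U[...,1]>70)&(U[...,1]<130))
r('scr',(Z>110)&(Z<124)&(abs(U[...,0])<45)&(U[...,1]>-220)&(U[...,1]<-30))
r('foot',(Z>65)&(Z<71)&(abs(U[...,0])<42)&(U[...,1]>-220)&(U[...,1]<-30))
r('hatchplate',(Z>52)&(Z<60)&(abs(U[...,0])<42)&(U[...,1]>45)&(U[...,1]<160))
r('wellhigh',(Z>38)&(abs(U[...,0])<44)&(abs(U[...,1])<46))
a=np.vstack([cv2.resize(cv2.imread('pics/t6.png')[160:265,170:425],(765,315)),cv2.resize(cv2.imread('pics/w6.png')[:240],(765,285))]); cv2.imwrite('pics/c6.png',a)
```

```text
t 9.9833 tcp [385.8  33.8 170.3] f [-1.  -0.7 -0.5] w 40.1 0.0
[[0.998, -0.06, -0.01], [-0.06, -0.998, 0.0], [-0.01, 0.001, -1.0]]
bar 337 ((-1.1585617065429688, 99.8472671508789), (12.732243537902832, 68.71363830566406), 89.81658172607422) 92.71956004515289
scr 327 ((-3.2474594116210938, -87.77522277832031), (50.12440490722656, 15.386531829833984), 2.094933032989502) 117.72983964391926
foot 300 ((-3.446685791015625, -88.15940856933594), (23.93031883239746, 75.61294555664062), 89.93943786621094) 68.21079674698808
hatchplate 2508 ((-0.0369110107421875, 102.97451782226562), (106.27678680419922, 83.9227066040039), 89.9334487915039) 56.066163607748024
wellhigh 0
```

View pics/c6.png

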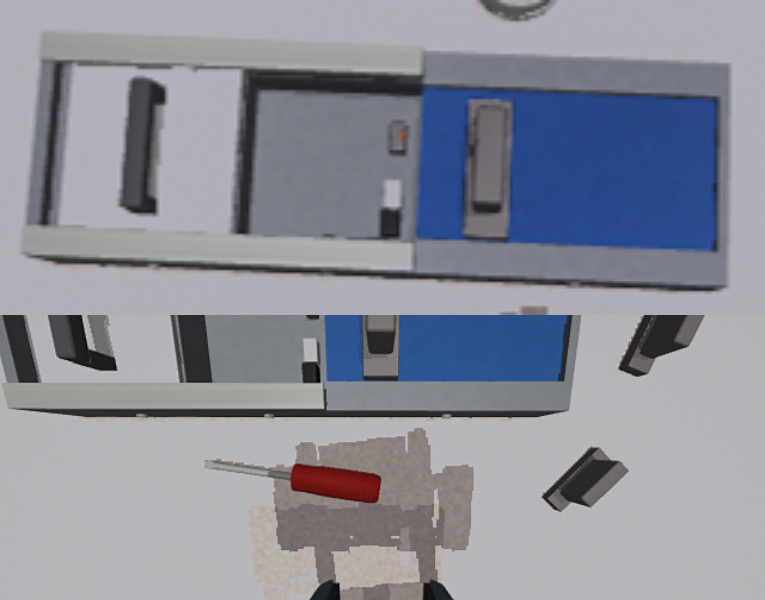

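All three parts are on the well floor, at (398,137), (392,193) and (390,222). The hatch bar is at unit y 100, height about 86. The scraper stands at y -88, x -3, and the bystanders haven't moved. I'll hand in.

```bash
python3 -c "
from cell import bot
print(bot.hand_in())"
```

```text
the job is handed in; nothing more can be done
None
```

The job is handed in at about 10 s of the 54 s; the judge returned no verdict, but my last images show the hatch parked about 7 mm short of the stop, all three parts on the well floor, the scraper upright on the plate, and the bottle, spool and screwdriver never touched.

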